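# Fold back the bay door and book in a belt pulley

### The arm

A 6-joint arm with a two-finger parallel gripper is mounted at the origin on the work surface. World frame = base frame: x ahead of the robot, y to its left, z up, the work surface at z = 0. Lengths are in mm, angles in rad, forces in N, time in s.
With the tool pointing down it reaches from about 275 to 850 mm from the base axis. Payload 19 kg.
Tool frame: the origin (TCP) lies midway between the tips of the shut fingers; the grasp point (between the pads) lies 19 mm behind it (env.grasp_offset is the distance from the TCP to the grasp point, in mm); z points along the fingers, y is the line along which they close (so a half turn about z gives the same grasp; the last joint's range is limited). The gripper opens to 85 mm and grips with 20 to 120 N. Pads are 22 mm wide; open, the fingers measure 114 mm over their backs; the gripper's body (76 mm by 85 mm) begins 54 mm behind the grasp point. The pads swing forward as they close: fully open they stand 13 mm farther back than shut.
Start: joints at [-1.236, 0.15, 1.437, -0, 1.554, -0.134], TCP at [259.765, -512.945, 231.267] pointing down, gripper open.
Joint ranges: [-2.8, 2.8], [-0.68, 2.1], [0.12, 2.68], [-1.39, 4.53], [0.16, 2.79], [-2.81, 2.81]. Speed limits (rad/s): [1.89, 1.89, 2.22, 3.01, 3.01, 3.01].

### API

Orientations are given as a unit quaternion [x, y, z, w].
In Python, from plant import env, viewer gives the robot as it stands.
- The arm moves only by the tool send_rows, never from a script. Its argument "steps" is a list that holds one entry, the list of rows, each a list of 5 numbers: the shift along the tool's x, y, z in mm, then the turn about the tool's z in rad, then the closure, from 0 (fully open) to 1 (shut). A call has 1 to 12 rows; each row is the pose to reach, as a shift and turn from the pose commanded when the call began, along the tool's axes at that moment; what a row does not reach only later rows make up. A row lasts 1/12 s, in which the tool goes at most 41.7 mm and 7.16 degrees, less where a joint would pass 70% of its speed; a pose out of reach is approached as far as the arm can. A call with a gripper value outside its range is refused whole. The fingers move at their own pace and stop on an object; the grip force is fixed at half the most. Time passes only in rows, so rows that repeat a pose let the fingers close. It gives the time, the measured TCP pose, the force, the opening and the grip force at its end, in the units of the state.
- env.get_state(): the state, without advancing time (a new reading comes with each control period).
- viewer.capture(name): name is "side" or "top"; returns the picture (400x640x3 uint8, red, green, blue); there is no depth.
- viewer.camera_info(name): a dict with "vfov" (degrees; the focal length in pixels is half the picture's height over the tangent of half this angle, whatever the lens; pixels are square), "cx", "cy" (the principal point, pixels), "k1" (the pictures are not rectified: a ray, as slopes to the right and down, at radius r is drawn at 1 + k1 r^2 times it, then the intrinsics apply), "R" (3x3) and "t" (3): a world point X has camera coordinates R X + t. Camera axes: x right, y down, z forward; pixel columns grow to the right and rows downward; lengths in mm; the calibration is good to about 2 mm. A picture is of the moment at which its call begins. camera_info takes no time and is no camera call.
- env.close_job(): hands the job in; it is judged then, once.
Trained networks look in the newest picture that a camera, given by its name, has taken for a name from the list of things; names that differ only in an ending like _2 or _b are one class to them, and where a whole thing is asked for, a point or a joint stands for the part that bears it (a point fixed in the world has none). Each returns a list of dicts, best first, with "score" (0 to 1); they miss things now and then, are a little off and sometimes report something else, mostly with a low value. They report only what shows in the picture. A call takes as long as a camera call. They do not tell look-alikes from the thing itself.
- viewer.recognise(name, camera): "bbox" ([left, top, right, bottom] in pixels, round what is visible of it).
The state is a dict: "time_s": time; "q": joint angles; "qvel": joint speeds; "tau": joint torques, N m; "ee_pos": TCP position; "orientation": TCP orientation; "force": force on the tool from outside, world axes, zero at the start; "wrist_torque": the same for the moment, N m; "grip_width": finger opening in mm; "grip_force": force on a finger pad.
Only numpy, scipy, OpenCV 4.12 (cv2) and the standard library are available. Lean on these libraries where they do the work, as an engineer would, in place of code of your own. Each camera call takes 0.05 s, during which the arm holds its last target. There are 200 camera calls.

### The job

Fold the parts bay's two-panel door right back: push it inwards at its fold hinge so both panels collapse along the track against the jamb. Then slide the grooved belt pulley along the bench through the open doorway until it is home in the V stop and holds the sensing pin in, and let go of it. Do not force the door or ram the pulley, never lift the pulley, and leave the other things standing where they are.

Things in the scene. Friction and masses are not known exactly. Their poses are not given: they have to be found in the camera images.
- bay: Open-topped grey steel parts bay fixed on the bench, walls 110 mm high. Origin: on the bench, middle of the 240 mm doorway, in the plane of the shut door. x points into the bay, y to the jamb that carries the door, z up. Inner wall faces: sides y = +-130 mm, rear x = 215 mm. No sill, no roof: the bench runs level through the doorway and the door's track is flush with it.
- jamb (a point): Axis of the door's fixed hinge, at bench height (bay x = 0, y = +120 mm). Folded back, the two panels stand side by side here, along the bay's x, taking up about 40 mm of the doorway; all the rest of it is then free.
- lane (a point): Point on the bench in the doorway, bay x = 0, y = -25 mm: a pulley slid along the bay's x from here runs into the middle of the fixed steel V stop (36 mm high, opens to the doorway, spans 88 mm). Seated against both arms its axis is at y = -25 mm, x somewhere from 84 to 112 mm: the stop's depth is set anew each time, is not told, and must be felt for or seen.
- door (a joint): Angle A (rad) of the jamb panel: 0 = shut, flat across the doorway, 1.48 = folded back, against a rubber buffer. Panels are aluminium, 120 mm between hinge lines, 10 mm thick, 6 to 106 mm above the bench. The fold is at bay x = 120 sin A, y = 120 - 120 cos A mm: it moves only into the bay. A newton or two at the fold moves it; it stays where left. It starts at 0.08 to 0.35.
- fold (a point): Axis of the fold hinge (14 mm thick knuckle joining the panels), 110 mm above the bench. Push low enough to hold but near the top edge: the gripper must clear the door's top. A finger in its valley on the doorway side gets wedged between the panels before the door is fully folded (a 22 mm one at A of about 0.8): withdraw it then and finish from inside the bay.
- lead_end (a point): Free end of the second panel, 110 mm above the bench; it runs in the track, along the bay's y, at y = 120 - 240 cos A mm. To finish folding, push the second panel's inner face towards the jamb (bay +y), near this end: below A of about 0.8, pushing it near the fold would shut the door instead.
- pin (a joint): How far the sensing pin at the bottom of the V stop is pushed in (m): 0 = out, 0.010 when a pulley is seated against both arms, 0.012 its limit. Brass, 14 mm thick, axis 24 mm above the bench along the bay's x; its spring takes 0.5 to 1.6 N, and the pulley's friction on the bench holds it in after letting go.
- pulley: Bare-metal belt pulley with grooves around its rim, lying flat: 110 mm in diameter, 50 mm high, 0.6 to 1 kg, too wide to grip. Stands on the bench in front of the bay, 90 to 125 mm before the door line and 160 to 195 mm to one side of the lane. Origin: centre of its underside, z up along its axis.
- filter: White round canister, 76 mm in diameter, 95 mm high, standing in front of the bay on the other side of the doorway; to be left alone. Origin: centre of its underside.
- carton: Small cardboard carton, 45 x 36 x 60 mm high, standing in the rear corner of the bay, on the side away from the jamb; to be left alone. Origin: centre of its underside.
- spray: White spray can with a red cap, 60 mm in diameter, 170 mm high, left of the bay; to be left alone. Origin: centre of its underside.
- spray2: Green spray can with a white cap, 60 mm in diameter, 170 mm high, left of the bay; to be left alone. Origin: centre of its underside.
- carton2: Cardboard carton, 120 x 90 x 80 mm high, right of the bay; to be left alone. Origin: centre of its underside.
Mind the look-alikes: they are no part of the job. Leave any green or pink look-alike of the part that bears pin alone.

How it is judged:
By the outcome, as a careful person would: the job done as asked, in the order asked, and still so for the second after the job is handed in, with the robot touching nothing.
It also fails if it takes over 72 s, if anything falls off the work surface, if the arm or the gripper's body presses on something with over 40 N, if the wrist force passes 120 N, or if a joint passes its speed limit or range.

## Working session

There is one attempt and no reset: what is moved stays moved. The work goes in short steps, Python scripts to look and compute and a tool call to move; the robot and the scene stay as the last step left them, time stands still between calls to the robot, and variables do not carry over. Pictures are saved under pics/ and viewed, at most 13 in all, crops included, and the job is handed in when it is done.

Besides the shell and the picture viewer there is one more tool, called by a JSON object that holds its "method" and its "body", one argument or row to a line. send_rows: Moves the arm, as the interface text tells. Its arguments: {"type":"object","properties":{"steps":{"type":"array"}},"required":["steps"]}

```bash
ls; mkdir -p pics; python3 - <<'E'
from plant import env, viewer
import cv2, json
for c in ("top","side"):
    im=viewer.capture(c); cv2.imwrite(f"pics/{c}0.png",im[:,:,::-1])
    ci=viewer.camera_info(c); print(c,ci)
    for n in ("bay","pulley","filter","carton","fold","lead_end","jamb","pin","door","lane"):
        try: print(n,[( [round(v) for v in d['bbox']],round(d['score'],2)) for d in viewer.recognise(n,c)][:4])
        except Exception as e: print(n,e)
s=env.get_state(); print(s)
E
```

```text
pics
top {'vfov': 50.15544211109674, 'cx': 316.91591459678466, 'cy': 203.7757962424515, 'k1': -0.027942625585417057, 'R': array([[ 2.24321026e-02, -9.99748254e-01,  4.78361318e-04],
       [-9.97714012e-01, -2.24169626e-02, -6.37513205e-02],
       [ 6.37459948e-02,  9.52808376e-04, -9.97965701e-01]]), 't': array([ -36.32606548,  508.80541794, 1412.23097403])}
bay [([273, 105, 376, 192], 0.88), ([351, 124, 363, 143], 0.58)]
pulley [([256, 195, 290, 226], 0.57)]
filter [([369, 215, 392, 234], 0.71)]
carton [([409, 146, 447, 190], 0.76), ([352, 125, 362, 143], 0.69)]
fold [([285, 166, 355, 187], 0.87)]
lead_end []
jamb [([273, 106, 376, 190], 0.59)]
pin []
door [([288, 167, 353, 192], 0.58), ([189, 142, 218, 162], 0.24)]
lane [([259, 192, 291, 229], 0.68), ([274, 108, 372, 189], 0.56)]
side {'vfov': 47.87284403211507, 'cx': 320.86444051285963, 'cy': 188.98487000955234, 'k1': -0.10584761148193661, 'R': array([[-0.78081932, -0.62470008, -0.00842568],
       [-0.45060111,  0.57245046, -0.6850249 ],
       [ 0.43275839, -0.53108406, -0.72847093]]), 't': array([363.35438178, 291.10323699, 9
[... 517 characters left out ...]
': array([-1.23598678e+00,  1.50502161e-01,  1.43742394e+00,  1.24229147e-05,
        1.55379052e+00, -1.33972837e-01]), 'qvel': array([-2.52076168e-03, -1.43839123e-03, -9.21544397e-05,  1.26612395e-03,
        1.15501462e-03, -4.49499816e-04]), 'tau': array([ 3.16969745e-03, -7.12807488e+01, -5.71055031e+01, -6.43631938e-05,
        1.44111295e-03,  1.28188796e-05]), 'ee_pos': array([ 259.77312094, -512.93413791,  231.25340599]), 'orientation': array([ 9.72655940e-01,  2.32250765e-01, -3.47704098e-08, -6.22959426e-05]), 'force': array([-0.88626375,  0.69201102, -0.01361227]), 'wrist_torque': array([ 0.00993854, -0.04912354,  0.00930713]), 'grip_force': 0.0, 'grip_width': 85.32048196670843}
```

View pics/top0.png

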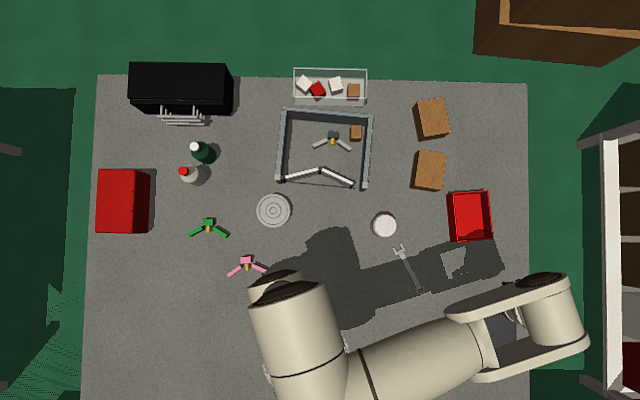

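View pics/side0.png

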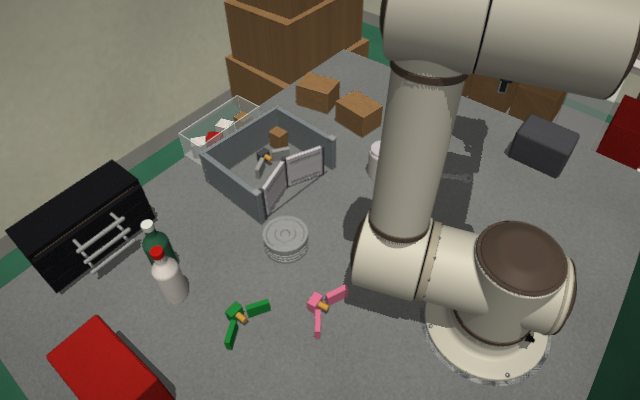

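The top view shows the bay at about (273–376, 105–190), the fold near (320,168), the pulley at (274,210), the filter at (385,224) and the V stop near (332,140). The carton is in the rear right corner, so the jamb is on the left. Next I'll zoom in and measure.

```bash
cat > h.py <<'E'
import numpy as np, cv2
from plant import env, viewer
def K(c):
    ci=viewer.camera_info(c); f=200/np.tan(np.radians(ci['vfov']/2))
    return ci,np.array([[f,0,ci['cx']],[0,f,ci['cy']],[0,0,1]]),np.array([ci['k1'],0,0,0,0.])
def w(c,uv,z):
    "pixel -> world on plane z"
    ci,k,d=K(c); p=cv2.undistortPoints(np.array([[uv]],float),k,d)[0,0]
    R,t=np.array(ci['R']),np.array(ci['t']); o=-R.T@t; r=R.T@np.array([p[0],p[1],1])
    return (o+r*(z-o[2])/r[2])
def px(c,X):
    ci,k,d=K(c); R=np.array(ci['R'])
    return cv2.projectPoints(np.array(X,float).reshape(-1,3),cv2.Rodrigues(R)[0],np.array(ci['t'],float),k,d)[0].reshape(-1,2)
E
python3 - <<'E'
import cv2
a=cv2.imread('pics/top0.png')[95:235,250:400]
cv2.imwrite('pics/c1.png',cv2.resize(a,None,fx=5,fy=4.2857,interpolation=cv2.INTER_CUBIC) if 0 else cv2.resize(a,(640,597),interpolation=cv2.INTER_CUBIC))
E
```

```text
(no output)
```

View pics/c1.png

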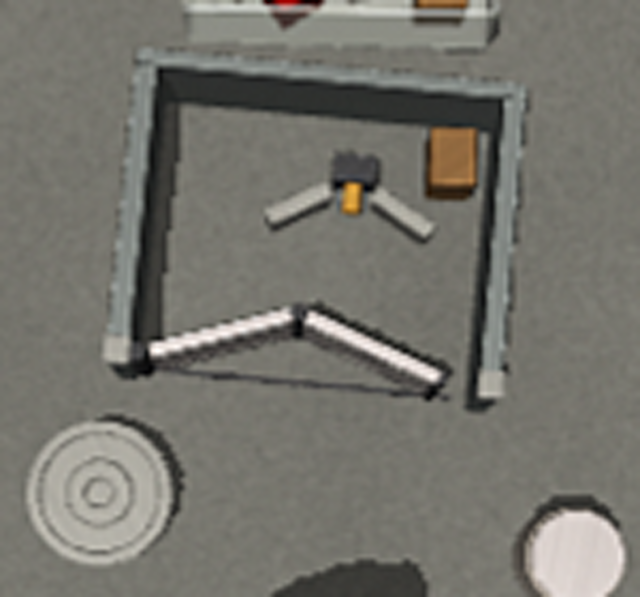

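```bash
cat > fit.py <<'E'
from h import *
from scipy.optimize import least_squares
s=640/150
def P(u,v): return ((u+.5)/s+250-.5,(v+.5)/s+95-.5)
def Wd(u,v,z): return w('top',P(u,v),z)[:2]
obs=[("jamb",150,350,106),("fold",300,319,106),("lead",440,377,106),("rl",159,68,110),("rr",504,96,110)]
W=np.array([Wd(u,v,z) for _,u,v,z in obs])
def model(p):
    x,y,th,A=p; c,sn=np.cos(th),np.sin(th)
    B=np.array([[0,120],[120*np.sin(A),120-120*np.cos(A)],[0,120-240*np.cos(A)],[215,130],[215,-130]])
    return B@np.array([[c,sn],[-sn,c]])+[x,y]
r=least_squares(lambda p:(model(p)-W).ravel(),[600,0,0,.3])
print("pose",r.x); print((model(r.x)-W).round(1))
x,y,th,A=r.x; R=np.array([[np.cos(th),-np.sin(th)],[np.sin(th),np.cos(th)]])
tob=lambda q:R.T@(np.array(q)-[x,y])
for n,u,v,z in [("pulley",100,492,50),("filter",576,555,95),("pin tip",350,212,30),("stopL tip",270,220,36),("stopR tip",430,237,36),("carton",452,157,60),("postL",117,347,110),("postR",490,384,110),("trackmid",275,382,0)]:
    q=Wd(u,v,z); print(n,q.round(0),"bay",tob(q).round(0))
E
python3 fit.py
```

```text
pose [ 5.76026529e+02 -3.64041213e+01 -6.81443874e-02  3.43779757e-01]
[[-2.8  5.3]
 [ 4.4 -0.1]
 [-3.  -6. ]
 [ 1.9  1.8]
 [-0.5 -0.9]]
pulley [484. 118.] bay [-102.  147.]
filter [ 443. -240.] bay [-119. -212.]
pin tip [709. -70.] bay [135. -24.]
stopL tip [700.  -7.] bay [122.  38.]
stopR tip [ 689. -132.] bay [120. -88.]
carton [ 747. -146.] bay [178. -98.]
postL [588. 102.] bay [  3. 139.]
postR [ 567. -173.] bay [   0. -136.]
trackmid [577. -14.] bay [-1. 23.]
```

```bash
cat >> h.py <<'E'
B0=np.array([576.,-36.4]); TH=-0.068
RB=np.array([[np.cos(TH),-np.sin(TH)],[np.sin(TH),np.cos(TH)]])
def st():
    s=env.get_state(); q=s['orientation']; return s,2*np.arctan2(q[1],q[0])
def bay(p): return RB.T@(np.array(p[:2])-B0)
def go(bx,by,z,phi=None):
    s,f=st(); e=s['ee_pos']; d=B0+RB@[bx,by]-e[:2]
    tz=0 if phi is None else -((phi+TH-f+np.pi)%(2*np.pi)-np.pi)
    print("shift",np.round([d[0]*np.cos(f)+d[1]*np.sin(f),d[0]*np.sin(f)-d[1]*np.cos(f),e[2]-z],0),"turn",round(tz,3))
def show():
    s,f=st(); print("t",s['time_s'],"bay",bay(s['ee_pos']).round(1),"z",s['ee_pos'][2].round(1),"phi",round(f-TH,3),"F bay",(RB.T@s['force'][:2]).round(1),s['force'][2].round(1),"w",s['grip_width'])
E
python3 -c "
from h import *
show(); go(-40,7,231,np.pi/2)"
```

```text
t 1.1 bay [-283.1 -496.9] z 231.3 phi 0.537 F bay [-0.9  0.6] -0.0 w 85.32048196670843
shift [ 467. -309.    0.] turn -1.034
```

{"method": "send_rows", "body": {
  "steps": [
    [[467, -309, 0, -1.034, 1], [467, -309, 0, -1.034, 1], [467, -309, 0, -1.034, 1], [467, -309, 0, -1.034, 1], [467, -309, 0, -1.034, 1], [467, -309, 0, -1.034, 1], [467, -309, 0, -1.034, 1], [467, -309, 0, -1.034, 1], [467, -309, 0, -1.034, 1], [467, -309, 0, -1.034, 1], [467, -309, 0, -1.034, 1], [467, -309, 0, -1.034, 1]]
  ]
}}

```text
time_s: 2.1
ee_pos: [507.7, -76.3, 231.6]
orientation: [0.731, 0.683, 0.0, 0.0]
force: [0.8, -1.1, 0.2]
grip_width: -0.1
grip_force: 0.0
```

```bash
python3 -c "
from h import *
show(); go(-40,7,231,np.pi/2)"
```

```text
t 2.1 bay [-65.4 -44.4] z 231.6 phi 1.571 F bay [ 0.9 -1.1] 0.2 w -0.1354099467425055
shift [51. 25.  1.] turn 0.0
```

Orientation is now tool x = bay y and tool y = bay x. I'll move over, then descend to z≈75.

{"method": "send_rows", "body": {
  "steps": [
    [[51, 25, 0, 0, 1], [51, 25, 0, 0, 1], [51, 25, 40, 0, 1], [51, 25, 80, 0, 1], [51, 25, 120, 0, 1], [51, 25, 156, 0, 1], [51, 25, 156, 0, 1], [51, 25, 156, 0, 1]]
  ]
}}

```text
time_s: 2.77
ee_pos: [534.9, -29.1, 75.0]
orientation: [0.731, 0.683, -0.001, -0.001]
force: [0.7, -0.2, 0.9]
grip_width: 0.1
grip_force: 0.0
```

```bash
python3 -c "
from h import *
show()
im=viewer.capture('side'); cv2.imwrite('pics/s1.png',cv2.resize(im[90:270,170:410,::-1],(800,600),interpolation=cv2.INTER_CUBIC))
im=viewer.capture('top'); cv2.imwrite('pics/t1.png',cv2.resize(im[95:235,240:400,::-1],(640,560),interpolation=cv2.INTER_CUBIC))
"
```

```text
t 2.7667 bay [-41.5   4.5] z 75.0 phi 1.571 F bay [ 0.7 -0.1] 0.9 w 0.13034770348771968
```

View pics/s1.png

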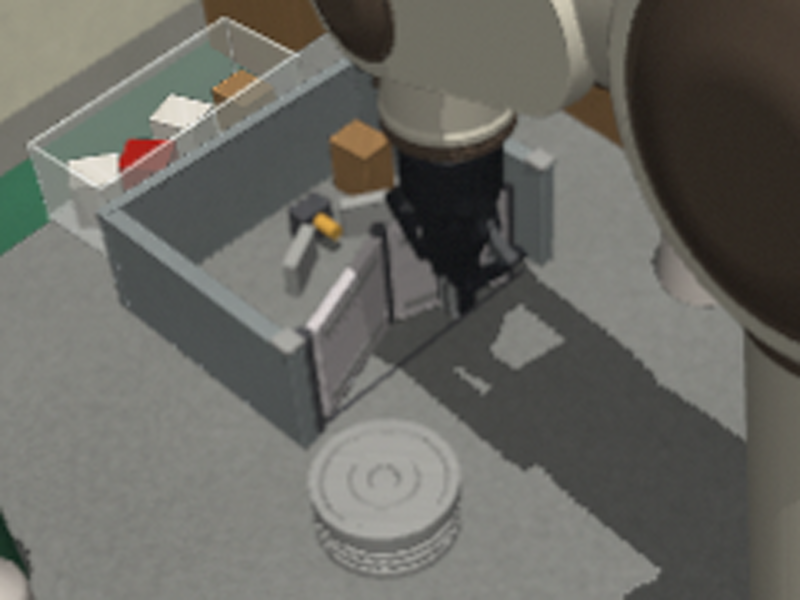

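{"method": "send_rows", "body": {
  "steps": [
    [[3, 15, 0, 0, 1], [3, 30, 0, 0, 1], [3, 42, 0, 0, 1], [3, 48, 0, 0, 1], [3, 52, 0, 0, 1], [3, 56, 0, 0, 1], [3, 59, 0, 0, 1], [4, 62, 0, 0, 1], [5, 65, 0, 0, 1]]
  ]
}}

```text
time_s: 3.62
ee_pos: [600.7, -28.6, 75.6]
orientation: [0.731, 0.683, -0.0, 0.0]
force: [-1.1, -0.6, -0.4]
grip_width: 0.0
grip_force: 0.3
```

```bash
python3 -c "
from h import *
show()"
```

```text
t 3.6167 bay [24.1  9.4] z 75.6 phi 1.571 F bay [-1.1 -0.7] -0.4 w 0.025208787941960055
```

{"method": "send_rows", "body": {
  "steps": [
    [[2, 3, 0, 0, 1], [4, 6, 0, 0, 1], [6, 9, 0, 0, 1], [9, 12, 0, 0, 1], [11, 15, 0, 0, 1], [14, 18, 0, 0, 1], [16, 20, 0, 0, 1], [18, 22, 0, 0, 1], [20, 24, 0, 0, 1]]
  ]
}}

```text
time_s: 4.37
ee_pos: [626.2, -10.1, 75.3]
orientation: [0.731, 0.683, -0.0, -0.0]
force: [-1.5, -0.8, 0.1]
grip_width: 0.1
grip_force: 0.4
```

```bash
python3 -c "
from h import *
show()
im=viewer.capture('top'); cv2.imwrite('pics/t2.png',cv2.resize(im[95:235,240:400,::-1],(640,560),interpolation=cv2.INTER_CUBIC))
im=viewer.capture('side'); a=cv2.resize(im[90:270,170:410,::-1],(800,600),interpolation=cv2.INTER_CUBIC); b=cv2.imread('pics/t2.png')
cv2.imwrite('pics/m2.png',cv2.resize(np.hstack([a[:560,100:700],b]),None,fx=.64,fy=.64))
"
```

```text
t 4.3667 bay [48.3 29.6] z 75.3 phi 1.571 F bay [-1.5 -0.9] 0.1 w 0.07932520089382629
```

View pics/m2.png

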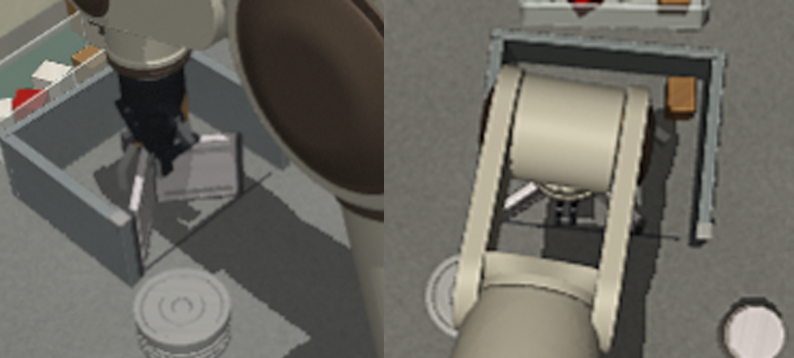

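{"method": "send_rows", "body": {
  "steps": [
    [[0, -8, 0, 0, 1], [0, -18, 0, 0, 1], [0, -30, 0, 0, 1], [0, -30, -20, 0, 1], [0, -30, -45, 0, 1], [0, -30, -65, 0, 1], [0, -30, -65, 0, 1], [-40, -28, -65, 0, 1], [-80, -25, -65, 0, 1], [-125, -23, -65, 0, 1], [-125, -23, -65, 0, 1], [-125, -23, -65, 0, 1]]
  ]
}}

```text
time_s: 5.47
ee_pos: [593.7, -135.6, 139.7]
orientation: [0.732, 0.681, -0.0, -0.0]
force: [0.6, 0.0, -0.7]
grip_width: -0.0
grip_force: 0.0
```

{"method": "send_rows", "body": {
  "steps": [
    [[0, 0, 25, 0, 1], [0, 0, 50, 0, 1], [0, 0, 65, 0, 1], [0, 0, 65, 0, 1]]
  ]
}}

```text
time_s: 5.8
ee_pos: [592.7, -131.6, 71.7]
orientation: [0.73, 0.683, -0.001, -0.002]
force: [0.0, 0.6, -0.4]
grip_width: -0.4
grip_force: 0.0
```

```bash
python3 -c "
from h import *
show()
im=viewer.capture('top'); b=cv2.resize(im[95:235,240:400,::-1],(640,560),interpolation=cv2.INTER_CUBIC)
im=viewer.capture('side'); a=cv2.resize(im[90:270,170:410,::-1],(800,600),interpolation=cv2.INTER_CUBIC)
cv2.imwrite('pics/m3.png',cv2.resize(np.hstack([a[:560,100:700],b]),None,fx=.64,fy=.64))
"
```

```text
t 5.8 bay [ 23.1 -93.9] z 71.7 phi 1.572 F bay [-0.   0.6] -0.4 w -0.36120018695636774
```

View pics/m3.png

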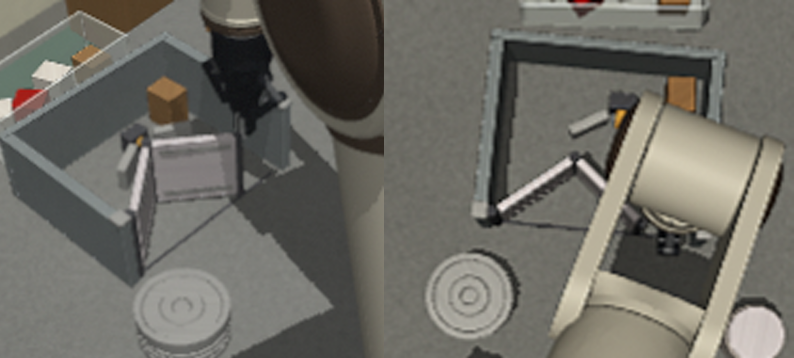

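```bash
python3 -c "
from h import *
s,_=st(); e=s['ee_pos']
def W(x,y,z): return [*(B0+RB@[x,y]),z]
def T(p): return (600*.64+(p-[240,95])*4*.64).round(0) if 0 else np.c_[384+(p[:,0]-240)*2.56,(p[:,1]-95)*2.56].round(0)
def S(p): return np.c_[((p[:,0]-170)*10/3-100)*.64,(p[:,1]-90)*10/3*.64].round(0)
pts=[e,[e[0],e[1],e[2]+70],W(0,-120,110),W(0,120,106)]+[W(*q) for A in(.55,.65,.75) for q in((120*np.sin(A),120-120*np.cos(A),110),(0,120-240*np.cos(A),106))]
print(np.c_[T(px('top',pts)),S(px('side',pts))])
"
```

```text
[[668. 210. 243. 131.]
 [673. 203. 242.  89.]
 [689. 228. 271. 109.]
 [494. 211. 131. 214.]
 [582. 168. 158. 142.]
 [660. 226. 252. 126.]
 [577. 159. 149. 141.]
 [649. 225. 245. 131.]
 [571. 151. 139. 141.]
 [637. 224. 236. 137.]]
```

{"method": "send_rows", "body": {
  "steps": [
    [[8, 2, 0, 0, 1], [15, 2, 0, 0, 1], [21, 2, 0, 0, 1], [27, 2, 0, 0, 1], [33, 2, 0, 0, 1], [39, 2, 0, 0, 1], [45, 2, 0, 0, 1], [51, 2, 0, 0, 1], [57, 2, 0, 0, 1], [63, 2, 0, 0, 1], [69, 2, 0, 0, 1], [75, 2, 0, 0, 1]]
  ]
}}

```text
time_s: 6.9
ee_pos: [601.6, -58.2, 75.2]
orientation: [0.731, 0.683, -0.0, -0.0]
force: [1.1, -0.4, 0.1]
grip_width: -0.1
grip_force: 0.5
```

{"method": "send_rows", "body": {
  "steps": [
    [[6, 0, 0, 0, 1], [12, 0, 0, 0, 1], [18, 0, 0, 0, 1], [24, 0, 0, 0, 1], [30, 0, 0, 0, 1], [36, 0, 0, 0, 1], [42, 0, 0, 0, 1], [48, 0, 0, 0, 1]]
  ]
}}

```text
time_s: 7.57
ee_pos: [604.9, -10.3, 75.3]
orientation: [0.731, 0.683, 0.0, -0.0]
force: [-0.2, -0.9, -0.5]
grip_width: 0.0
grip_force: 0.2
```

```bash
python3 -c "
from h import *
show()"
```

```text
t 7.5667 bay [27.1 28.1] z 75.3 phi 1.571 F bay [-0.2 -0.9] -0.5 w 0.04707391224437384
```

Pushing smoothly. I'll finish slowly.

{"method": "send_rows", "body": {
  "steps": [
    [[4, 0, 0, 0, 1], [8, 0, 0, 0, 1], [12, 0, 0, 0, 1], [16, 0, 0, 0, 1], [20, 0, 0, 0, 1], [24, 0, 0, 0, 1], [28, 0, 0, 0, 1], [30, 0, 0, 0, 1], [32, 0, 0, 0, 1]]
  ]
}}

```text
time_s: 8.32
ee_pos: [607.1, 21.4, 75.3]
orientation: [0.731, 0.683, 0.0, -0.0]
force: [-0.9, 0.1, -0.0]
grip_width: 0.3
grip_force: 0.2
```

{"method": "send_rows", "body": {
  "steps": [
    [[2, 0, 0, 0, 1], [4, 0, 0, 0, 1], [6, 0, 0, 0, 1], [6, 0, 0, 0, 1]]
  ]
}}

```text
time_s: 8.65
ee_pos: [607.5, 27.3, 75.3]
orientation: [0.731, 0.683, 0.0, -0.0]
force: [-1.0, 0.5, 0.4]
grip_width: -0.0
grip_force: 0.0
```

```bash
python3 -c "
from h import *
show()
im=viewer.capture('top'); b=cv2.resize(im[95:235,240:400,::-1],(640,560),interpolation=cv2.INTER_CUBIC)
im=viewer.capture('side'); a=cv2.resize(im[90:270,170:410,::-1],(800,600),interpolation=cv2.INTER_CUBIC)
cv2.imwrite('pics/m4.png',cv2.resize(np.hstack([a[:560,100:700],b]),None,fx=.64,fy=.64))
"
```

```text
t 8.65 bay [27.1 65.7] z 75.3 phi 1.571 F bay [-1.1  0.4] 0.4 w -0.007459256338264716
```

View pics/m4.png

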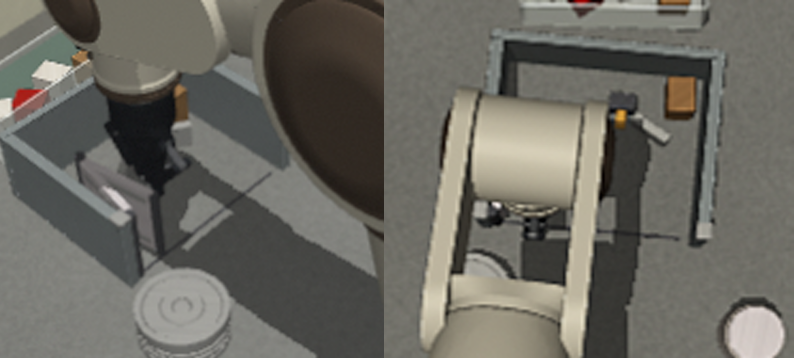

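{"method": "send_rows", "body": {
  "steps": [
    [[2, 0, 0, 0, 1], [4, 0, 0, 0, 1], [6, 0, 0, 0, 1], [8, 0, 0, 0, 1], [8, 0, 0, 0, 1]]
  ]
}}

```text
time_s: 9.17
ee_pos: [608.1, 35.4, 75.3]
orientation: [0.731, 0.683, 0.0, -0.0]
force: [-0.5, -0.3, 0.1]
grip_width: -0.2
grip_force: 0.0
```

{"method": "send_rows", "body": {
  "steps": [
    [[2, 0, 0, 0, 1], [3, 0, 0, 0, 1], [4, 0, 0, 0, 1], [4, 0, 0, 0, 1]]
  ]
}}

```text
time_s: 9.5
ee_pos: [608.3, 39.2, 75.3]
orientation: [0.731, 0.683, 0.0, -0.0]
force: [0.3, -0.7, -0.3]
grip_width: 0.1
grip_force: 0.0
```

{"method": "send_rows", "body": {
  "steps": [
    [[1, 0, 0, 0, 1], [2, 0, 0, 0, 1], [3, 0, 0, 0, 1], [4, 0, 0, 0, 1], [4, 0, 0, 0, 1]]
  ]
}}

```text
time_s: 9.92
ee_pos: [608.6, 43.2, 75.3]
orientation: [0.731, 0.683, 0.0, -0.0]
force: [-0.4, 0.3, -0.9]
grip_width: 0.1
grip_force: 0.0
```

```bash
python3 -c "
from h import *
show()
im=viewer.capture('side'); a=cv2.resize(im[110:245,190:370,::-1],(800,600),interpolation=cv2.INTER_CUBIC)
cv2.imwrite('pics/m5.png',a)
"
```

```text
t 9.9167 bay [27.1 81.6] z 75.3 phi 1.571 F bay [-0.4  0.3] -0.9 w 0.12620695892398126
```

View pics/m5.png

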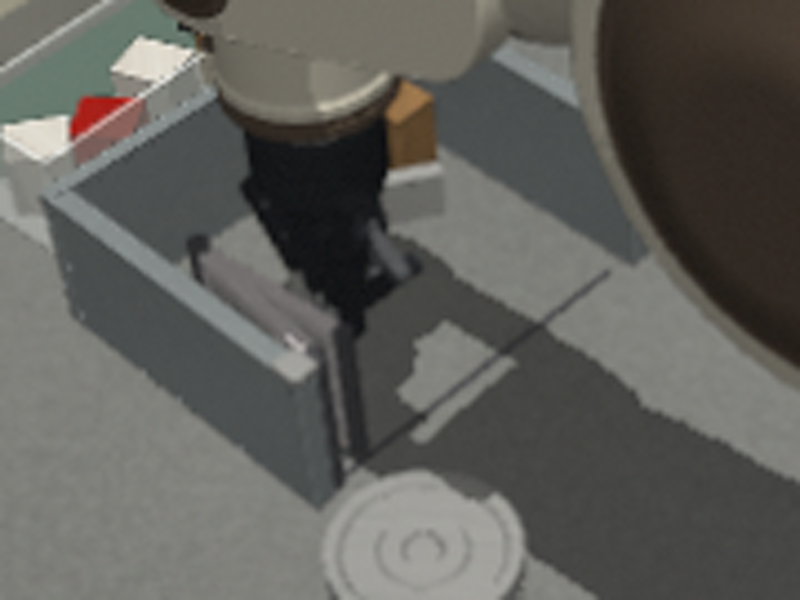

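The panels are almost side by side: the lead post is at (355,450) and the jamb post at (330,480). I'll push the rest gently until the buffer answers.

{"method": "send_rows", "body": {
  "steps": [
    [[1, 0, 0, 0, 1], [2, 0, 0, 0, 1], [3, 0, 0, 0, 1], [3, 0, 0, 0, 1]]
  ]
}}

```text
time_s: 10.3
ee_pos: [608.7, 44.7, 75.3]
orientation: [0.731, 0.683, -0.001, 0.001]
force: [-1.6, -11.4, 1.3]
grip_width: 0.0
grip_force: 6.0
```

{"method": "send_rows", "body": {
  "steps": [
    [[1, 0, 0, 0, 1], [2, 0, 0, 0, 1], [3, 0, 0, 0, 1], [3, 0, 0, 0, 1]]
  ]
}}

```text
time_s: 10.63
ee_pos: [608.8, 45.2, 75.4]
orientation: [0.731, 0.682, -0.002, 0.002]
force: [-5.0, -33.5, 1.9]
grip_width: -0.2
grip_force: 16.4
```

{"method": "send_rows", "body": {
  "steps": [
    [[-6, 0, 0, 0, 1], [-25, 0, 0, 0, 1], [-50, 0, 0, 0, 1], [-60, -5, -30, 0, 1], [-60, -10, -70, 0, 1], [-60, -20, -110, 0, 1], [-60, -60, -110, 0, 0], [-60, -100, -110, 0, 0], [-60, -150, -110, 0, 0], [-60, -150, -110, 0, 0]]
  ]
}}

```text
time_s: 11.47
ee_pos: [450.8, 0.0, 185.4]
orientation: [0.731, 0.683, -0.0, -0.0]
force: [-0.1, -0.6, 0.7]
grip_width: 48.3
grip_force: 0.0
```

```bash
python3 -c "
from h import *
show()
for n,p,z in(('red',(184,171),170),('green',(195,147),170)): print(n,w('top',p,z).round(),bay(w('top',p,z)).round())
im=viewer.capture('top'); print([(d['bbox'],d['score']) for n in ('pulley','fold') for d in viewer.recognise(n,'top')])
go(-102,215,180,np.pi/2)
cv2.imwrite('pics/m6.png',cv2.resize(im[95:235,240:400,::-1],(640,560),interpolation=cv2.INTER_CUBIC))"
```

```text
t 11.4667 bay [-127.4   27.8] z 185.4 phi 1.571 F bay [-0.1 -0.6] 0.7 w 48.29455782581833
red [589. 376. 170.] [-15. 413.]
green [663. 346. 170.] [ 61. 388.]
[([257.5, 194.2, 270.7, 224.8], 0.67), ([276.1, 105.7, 371.2, 193.2], 0.34), ([282.3, 134.6, 295.8, 180.8], 0.82), ([186.5, 140.0, 218.0, 164.2], 0.62)]
shift [188.  21.   6.] turn -0.0
```

View pics/m6.png

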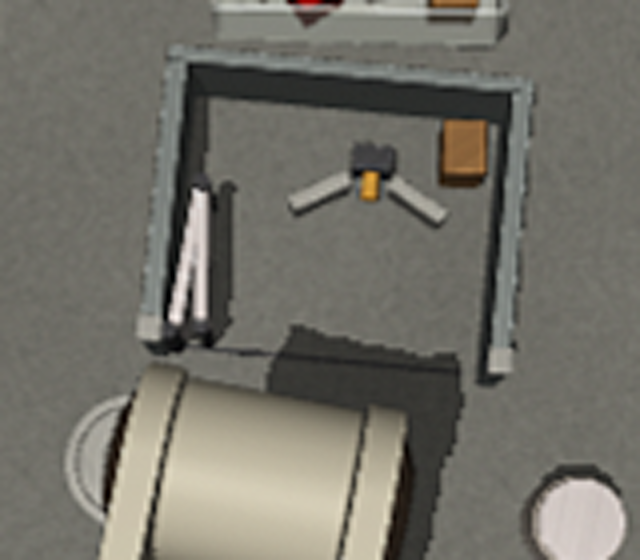

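The door is folded flat against the left jamb (170–210, 185–340). Now I'll go to the far side of the pulley.

{"method": "send_rows", "body": {
  "steps": [
    [[40, 21, 0, 0, 0], [80, 21, 0, 0, 0], [120, 21, 0, 0, 0], [160, 21, 0, 0, 0], [188, 21, 0, 0, 0], [188, 21, 0, 0, 0], [188, 21, 40, 0, 0], [188, 21, 80, 0, 0], [188, 21, 110, 0, 0], [188, 21, 110, 0, 0]]
  ]
}}

```text
time_s: 12.45
ee_pos: [486.9, 184.7, 69.3]
orientation: [0.731, 0.683, -0.004, -0.002]
force: [-0.7, -0.6, -1.0]
grip_width: 85.6
grip_force: 0.0
```

```bash
python3 -c "
from h import *
show(); go(-102,213,14,np.pi/2)
im=viewer.capture('side'); cv2.imwrite('pics/m7.png',cv2.resize(im[130:310,130:370,::-1],(800,600),interpolation=cv2.INTER_CUBIC))"
```

```text
t 12.45 bay [-103.9  214.6] z 69.3 phi 1.571 F bay [-0.7 -0.7] -1.0 w 85.58268527266372
shift [-2.  2. 55.] turn -0.0
```

View pics/m7.png

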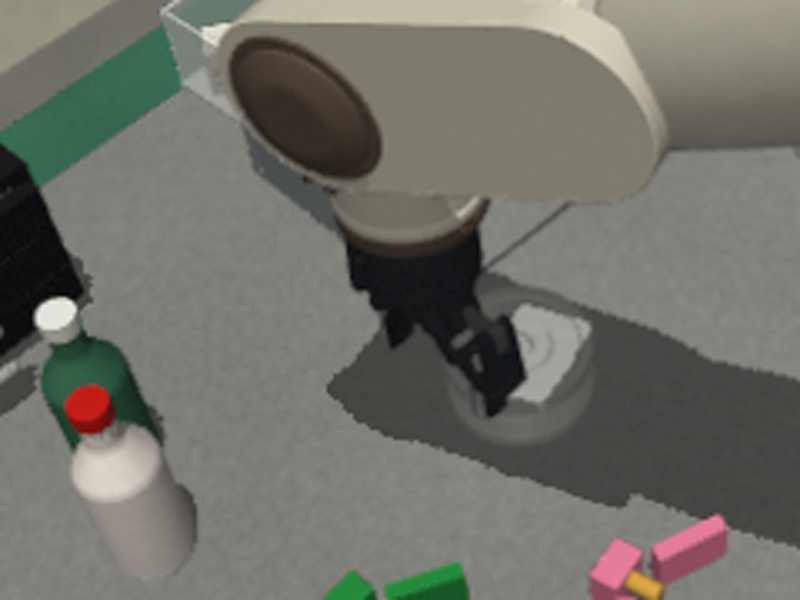

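{"method": "send_rows", "body": {
  "steps": [
    [[-2, 2, 20, 0, 0], [-2, 2, 40, 0, 0], [-2, 2, 55, 0, 0], [-2, 2, 60, 0, 0], [-2, 2, 60, 0, 0]]
  ]
}}

```text
time_s: 12.92
ee_pos: [491.7, 183.3, 16.1]
orientation: [0.731, 0.683, 0.0, 0.0]
force: [0.9, 0.6, 0.3]
grip_width: 85.1
grip_force: 0.0
```

{"method": "send_rows", "body": {
  "steps": [
    [[-4, 0, 0, 0, 0], [-8, 0, 0, 0, 0], [-12, 0, 0, 0, 0], [-16, 0, 0, 0, 0], [-20, 0, 0, 0, 0], [-24, 0, 0, 0, 0], [-28, 0, 0, 0, 0], [-32, 0, 0, 0, 0], [-36, 0, 0, 0, 0], [-40, 0, 0, 0, 0], [-45, 0, 0, 0, 0], [-50, 0, 0, 0, 0]]
  ]
}}

```text
time_s: 13.92
ee_pos: [487.6, 133.5, 15.7]
orientation: [0.731, 0.683, 0.001, -0.0]
force: [0.8, 5.8, 1.6]
grip_width: 85.5
grip_force: 3.7
```

```bash
python3 -c "
from h import *
show()"
```

```text
t 13.9167 bay [-99.7 163.6] z 15.7 phi 1.571 F bay [0.4 5.8] 1.6 w 85.48651034613445
```

{"method": "send_rows", "body": {
  "steps": [
    [[-6, 0, 0, 0, 0], [-12, 0, 0, 0, 0], [-18, 0, 0, 0, 0], [-24, 0, 0, 0, 0], [-30, 0, 0, 0, 0], [-36, 0, 0, 0, 0], [-42, 0, 0, 0, 0], [-48, 0, 0, 0, 0], [-54, 0, 0, 0, 0], [-60, 0, 0, 0, 0], [-66, 0, 0, 0, 0], [-72, 0, 0, 0, 0]]
  ]
}}

```text
time_s: 14.92
ee_pos: [482.7, 61.6, 15.7]
orientation: [0.731, 0.683, 0.001, -0.0]
force: [1.0, 6.2, 2.2]
grip_width: 85.4
grip_force: 3.8
```

{"method": "send_rows", "body": {
  "steps": [
    [[-6, 0, 0, 0, 0], [-12, 0, 0, 0, 0], [-18, 0, 0, 0, 0], [-24, 0, 0, 0, 0], [-30, 0, 0, 0, 0], [-36, 0, 0, 0, 0], [-42, 0, 0, 0, 0], [-48, 0, 0, 0, 0], [-54, 0, 0, 0, 0], [-59, 0, 0, 0, 0], [-64, 0, 0, 0, 0], [-68, 0, 0, 0, 0]]
  ]
}}

```text
time_s: 15.92
ee_pos: [478.0, -6.3, 15.6]
orientation: [0.731, 0.683, 0.001, -0.0]
force: [0.4, 7.5, 2.4]
grip_width: 85.3
grip_force: 4.0
```

```bash
python3 -c "
from h import *
show()
im=viewer.capture('side'); print([(d['bbox'],d['score']) for d in viewer.recognise('pulley','side')])
s,f=st(); e=s['ee_pos']
for y in (-35,-25,-15): print(y,px('side',[[*(B0+RB@[-100,y]),25]]))
cv2.imwrite('pics/m8.png',cv2.resize(im[130:310,200:440,::-1],(800,600),interpolation=cv2.INTER_CUBIC))"
```

```text
t 15.9167 bay [-99.9  23.4] z 15.6 phi 1.571 F bay [-0.1  7.6] 2.4 w 85.29608385231651
[([307.9, 181.5, 353.1, 221.8], 0.58)]
-35 [[333.47975746 197.85365822]]
-25 [[330.97219322 199.93757855]]
-15 [[328.44331884 202.03899139]]
```

{"method": "send_rows", "body": {
  "steps": [
    [[8, 0, 0, 0, 0], [25, 0, 0, 0, 0], [30, 0, 0, 0, 0], [30, 0, -40, 0, 0], [30, 0, -80, 0, 0], [30, 0, -120, 0, 0], [30, -20, -130, 0.3, 0], [20, -50, -130, 0.6, 0], [0, -100, -130, 0.9, 0], [-20, -130, -130, 1.2, 0], [-48, -150, -130, 1.4, 0], [-48, -150, -130, 1.571, 0]]
  ]
}}

```text
time_s: 17.02
ee_pos: [321.4, -47.0, 145.3]
orientation: [0.932, 0.363, -0.0, 0.001]
force: [-0.2, 0.6, 1.0]
grip_width: 85.4
grip_force: 0.0
```

```bash
python3 -c "
from h import *
show()
im=viewer.capture('top'); d=viewer.recognise('pulley','top')[0]; print(d); b=d['bbox']; 
print(bay(w('top',((b[0]+b[2])/2,(b[1]+b[3])/2),35)))
im2=viewer.capture('side'); print(viewer.recognise('pulley','side')[:1])
go(-172,-25,120,0)
cv2.imwrite('pics/m9.png',cv2.resize(im[95:235,240:400,::-1],(640,560),interpolation=cv2.INTER_CUBIC))"
```

```text
t 17.0167 bay [-253.3  -27.9] z 145.3 phi 0.811 F bay [-0.2  0.6] 1.0 w 85.37300333172986
{'bbox': [308.4, 198.3, 340.4, 231.6], 'score': 0.98}
[-102.82385375  -21.01458648]
[{'bbox': [306.9, 179.5, 354.0, 221.7], 'score': 0.79}]
shift [52. 57. 25.] turn 0.826
```

View pics/m9.png

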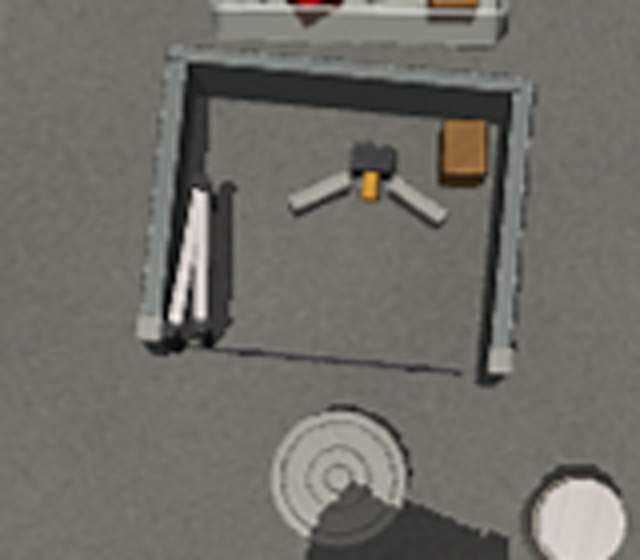

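{"method": "send_rows", "body": {
  "steps": [
    [[20, 20, 0, 0.2, 0], [40, 45, 0, 0.45, 0], [52, 57, 0, 0.7, 0], [52, 57, 0, 0.826, 0], [52, 57, 0, 0.826, 0], [52, 57, 0, 0.826, 0], [52, 57, 0, 0.826, 0], [52, 57, 0, 0.826, 0], [52, 57, 0, 0.826, 0]]
  ]
}}

```text
time_s: 17.97
ee_pos: [402.4, -49.0, 144.9]
orientation: [0.999, -0.033, -0.0, -0.0]
force: [-0.3, 0.4, -0.7]
grip_width: 85.3
grip_force: 0.0
```

```bash
python3 -c "
from h import *
show(); print(bay(w('top',(325,214.2),50)))
go(-172,-24,15,0)"
```

```text
t 17.9667 bay [-172.4  -24.4] z 144.9 phi 0.003 F bay [-0.3  0.4] -0.7 w 85.34778637957787
[-100.79955077  -22.52565971]
shift [  0.  -0. 130.] turn 0.003
```

{"method": "send_rows", "body": {
  "steps": [
    [[0, 0, 40, 0, 0], [0, 0, 80, 0, 0], [0, 0, 110, 0, 0], [0, 0, 125, 0, 0], [0, 0, 130, 0, 0], [0, 0, 130, 0, 0]]
  ]
}}

```text
time_s: 18.47
ee_pos: [401.6, -49.4, 14.5]
orientation: [0.999, -0.035, -0.001, -0.0]
force: [0.2, -0.5, -0.1]
grip_width: 85.1
grip_force: 0.0
```

{"method": "send_rows", "body": {
  "steps": [
    [[8, 0, 0, 0, 0], [14, 0, 0, 0, 0], [18, 0, 0, 0, 0], [22, 0, 0, 0, 0], [26, 0, 0, 0, 0], [30, 0, 0, 0, 0], [35, 0, 0, 0, 0], [41, 0, 0, 0, 0], [47, 0, 0, 0, 0], [53, 0, 0, 0, 0], [59, 0, 0, 0, 0], [65, 0, 0, 0, 0]]
  ]
}}

```text
time_s: 19.47
ee_pos: [466.5, -54.6, 15.3]
orientation: [0.999, -0.036, -0.001, -0.0]
force: [-8.5, 0.1, 4.0]
grip_width: 85.6
grip_force: 4.2
```

```bash
python3 -c "
from h import *
show()"
```

```text
t 19.4667 bay [-108.   -25.6] z 15.3 phi -0.005 F bay [-8.5 -0.5] 4.0 w 85.59171593854784
```

{"method": "send_rows", "body": {
  "steps": [
    [[6, 0, 0, 0, 0], [12, 0, 0, 0, 0], [18, 0, 0, 0, 0], [24, 0, 0, 0, 0], [30, -1, 0, 0, 0], [36, -1, 0, 0, 0], [42, -1, 0, 0, 0], [48, -1, 0, 0, 0], [54, -1, 0, 0, 0], [60, -1, 0, 0, 0], [66, -1, 0, 0, 0], [72, -1, 0, 0, 0]]
  ]
}}

```text
time_s: 20.47
ee_pos: [538.4, -58.9, 15.3]
orientation: [0.999, -0.036, -0.001, -0.0]
force: [-8.0, 0.3, 3.5]
grip_width: 85.6
grip_force: 4.4
```

{"method": "send_rows", "body": {
  "steps": [
    [[5, 0, 0, 0, 0], [10, 0, 0, 0, 0], [15, 0, 0, 0, 0], [20, 0, 0, 0, 0], [25, 0, 0, 0, 0], [30, 0, 0, 0, 0], [35, 0, 0, 0, 0], [39, 0, 0, 0, 0], [43, 0, 0, 0, 0], [46, 0, 0, 0, 0], [49, 0, 0, 0, 0], [51, 0, 0, 0, 0]]
  ]
}}

```text
time_s: 21.47
ee_pos: [589.2, -62.6, 15.3]
orientation: [0.999, -0.036, -0.001, -0.0]
force: [-9.0, 0.3, 3.9]
grip_width: 85.6
grip_force: 4.4
```

```bash
python3 -c "
from h import *
show()
im=viewer.capture('top'); cv2.imwrite('pics/m10.png',cv2.resize(im[95:235,240:400,::-1],(640,560),interpolation=cv2.INTER_CUBIC)); print(viewer.recognise('pulley','top')[:2])"
```

```text
t 21.4667 bay [ 15.  -25.3] z 15.3 phi -0.005 F bay [-9.  -0.3] 3.9 w 85.61018096719287
[]
```

{"method": "send_rows", "body": {
  "steps": [
    [[2, 0, 0, 0, 0], [4, 0, 0, 0, 0], [6, 0, 0, 0, 0], [8, 0, 0, 0, 0], [10, 0, 0, 0, 0], [12, 0, 0, 0, 0], [14, 0, 0, 0, 0], [16, 0, 0, 0, 0], [18, 0, 0, 0, 0], [20, 0, 0, 0, 0]]
  ]
}}

```text
time_s: 22.4
ee_pos: [609.0, -64.1, 15.3]
orientation: [0.999, -0.036, -0.001, -0.0]
force: [-8.1, 0.6, 3.5]
grip_width: 85.5
grip_force: 4.4
```

{"method": "send_rows", "body": {
  "steps": [
    [[1, 0, 0, 0, 0], [2, 0, 0, 0, 0], [3, 0, 0, 0, 0], [4, 0, 0, 0, 0]]
  ]
}}

```text
time_s: 22.73
ee_pos: [612.8, -64.4, 15.3]
orientation: [0.999, -0.036, -0.001, -0.0]
force: [-9.6, 1.3, 5.1]
grip_width: 85.2
grip_force: 4.8
```

{"method": "send_rows", "body": {
  "steps": [
    [[1, 0, 0, 0, 0], [2, 0, 0, 0, 0], [3, 0, 0, 0, 0], [4, 0, 0, 0, 0]]
  ]
}}

```text
time_s: 23.07
ee_pos: [616.8, -64.6, 15.3]
orientation: [0.999, -0.036, -0.001, -0.0]
force: [-10.3, 1.6, 3.9]
grip_width: 85.7
grip_force: 5.0
```

{"method": "send_rows", "body": {
  "steps": [
    [[1, 0, 0, 0, 0], [2, 0, 0, 0, 0], [3, 0, 0, 0, 0], [3, 0, 0, 0, 0]]
  ]
}}

```text
time_s: 23.4
ee_pos: [619.8, -64.9, 15.3]
orientation: [0.999, -0.036, -0.001, -0.0]
force: [-9.1, 0.2, 5.4]
grip_width: 85.4
grip_force: 4.7
```

{"method": "send_rows", "body": {
  "steps": [
    [[0.5, 0, 0, 0, 0], [1, 0, 0, 0, 0], [1.5, 0, 0, 0, 0], [1.5, 0, 0, 0, 0]]
  ]
}}

```text
time_s: 23.73
ee_pos: [620.3, -64.9, 15.1]
orientation: [0.999, -0.036, -0.002, -0.0]
force: [-18.6, 0.5, 9.5]
grip_width: 85.5
grip_force: 10.2
```

{"method": "send_rows", "body": {
  "steps": [
    [[0.4, 0, 0, 0, 0], [0.4, 0, 0, 0, 0], [0.4, 0, 0, 0, 0]]
  ]
}}

```text
time_s: 23.98
ee_pos: [620.3, -64.9, 15.1]
orientation: [0.999, -0.036, -0.003, -0.0]
force: [-22.0, 0.8, 11.8]
grip_width: 85.6
grip_force: 11.3
```

```bash
python3 -c "
from h import *
show()"
```

```text
t 23.9833 bay [ 46.1 -25.4] z 15.1 phi -0.005 F bay [-22.   -0.7] 11.8 w 85.62354486847012
```

{"method": "send_rows", "body": {
  "steps": [
    [[-2, 0, 0, 0, 0], [-5, 0, 0, 0, 0], [-12, 0, 0, 0, 0], [-25, 0, 0, 0, 0], [-45, 0, 0, 0, 0], [-75, 0, 0, 0, 0], [-110, 0, 0, 0, 0], [-150, 0, 0, 0, 0], [-180, 0, -40, 0, 0], [-200, 0, -80, 0, 0], [-230, 0, -130, 0, 0], [-230, 0, -130, 0, 0]]
  ]
}}

```text
time_s: 24.98
ee_pos: [391.5, -48.1, 148.3]
orientation: [0.999, -0.037, 0.001, 0.0]
force: [0.6, -0.4, 0.8]
grip_width: 85.1
grip_force: 0.0
```

```bash
python3 -c "
from h import *
show()
im=viewer.capture('top'); d=viewer.recognise('pulley','top'); print(d[:2])
b=d[0]['bbox']; print(bay(w('top',((b[0]+b[2])/2,(b[1]+b[3])/2),35)))
cv2.imwrite('pics/m10.png',cv2.resize(im[95:235,240:400,::-1],(640,560),interpolation=cv2.INTER_CUBIC))"
```

```text
t 24.9833 bay [-183.2  -24.2] z 148.3 phi -0.005 F bay [ 0.6 -0.3] 0.8 w 85.06646760687288
[{'bbox': [314.1, 135.1, 344.4, 176.9], 'score': 0.82}]
[ 93.82472145 -19.59523797]
```

View pics/m10.png

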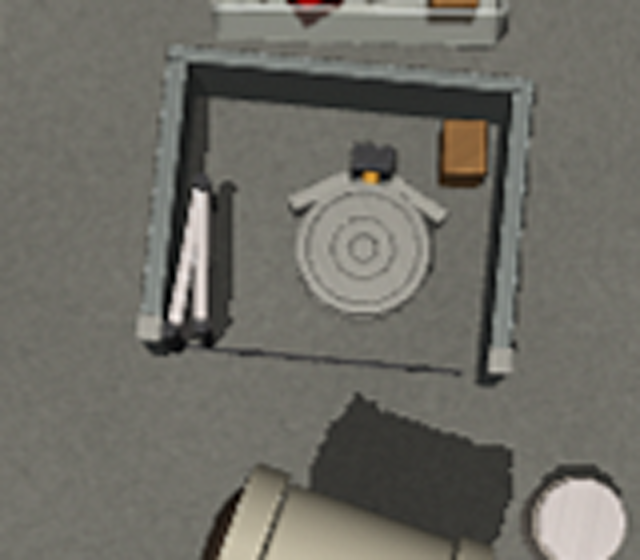

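The pulley sits against both arms of the V at (364,248) with the pin pushed in. The door is still folded, and the other things are where they were. I'll hand it in.

```bash
python3 -c "
from h import *
print(bay(w('top',(331,157),50))); print(env.close_job())"
```

```text
[ 88.35483648 -25.4154644 ]
the job is handed in; nothing more can be done
None
```

I handed the job in at about 25 s: the door is folded back on its buffer, where the push briefly reached 34 N, and the pulley is seated in the V stop, released and never lifted. I judged the pin held in from the feel of the stop and the camera picture, because I had no direct pin reading.

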